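# Prop the specimen chest's lid

### The job

Open the white specimen chest for loading: lift its lid by the front handle right up to its stop, then swing up the prop rod from the chest's side and feel its red pin along the underside of the lid's yellow catch plate until the pin has dropped fully through the hole and the sinking lid rests on the rod. Guide the rod gently, never jamming it against the plate, let go of everything, and leave the other things on the bench where they are.

Things in the scene. Friction and masses are not known exactly. Their poses are not given: they have to be found in the camera images.
- lid_handle (a point): Middle of the round steel bar handle, 10 mm thick, 120 mm long, along the lid's front edge, its middle line 42 mm off that edge. It can be pinched from above with the fingers in front of and behind it; it turns between them as the lid swings. Axes are the lid's: x from the handle to the hinge, y along the bar.
- lid_hinge (a point): Point on the hinge line (along y) of the lid, at the middle of the chest's far top edge, 110 mm above the bench. The handle swings about it at 276 mm, 8 mm above it when shut. Axes are the lid's. The chest is 230 mm deep (x), 240 mm wide (y), 110 mm high, and fixed to the bench.
- lid (a joint): Opening angle of the white lid (236 x 246 x 16 mm, about 0.65 kg): 0 shut, grows as its front edge rises, stop at 1.2 rad. Soft-close hinge (damping 7 N m s/rad): lift it slowly; 0.25 rad/s takes about 9 N at the handle. Let go, it sinks slowly from any angle: 8 to 11 s from the stop to 0.75 rad, 7 to 9 s more to shut.
- rod (a joint): Angle of the prop rod: 0 lying along the chest's right side, pin to the far end; grows as the pin swings up and towards the robot, to 1.6 rad (just past upright). Its stiff pivot (0.15 N m) leaves it where it is let go. With the pin on the plate behind the hole: rod 0.72 rad, lid 0.75 rad. Seated: rod 0.8 to 1.3 rad, depending on the plate.
- rod_pivot (a point): Pivot of the rod, on the chest's right side near the front, 65 mm above the bench; 190 mm nearer the front than the hinge line and 45 mm below it. Axes are the rod's: x along the rod to its pin, y parallel to the hinge line. Pin swung on towards the robot, under the resting lid, slides along the plate to its front end while the lid sinks a little.
- rod_grip (a point): Middle of the red sleeve to hold the rod by: round, 16 mm thick, 50 mm long, along the rod's y axis, 75 mm outside (-y) of the rod, 90 mm from the pivot line. Pinch it from above, fingers in front of and behind it; it turns between them as the rod swings. Axes are the rod's.
- rod_tip (a point): End of the red pin (8 mm thick, round end), 164 mm from the pivot. A red 20 mm ball, centred 18 mm before this end, cannot pass the hole and carries the lid. When the pin drops into the hole the lid goes down 0.08 rad more (in 1 to 2 s) and the pin stops at the hole's edge. The lid bears on it with 3 to 7 N; over 12 N between rod and lid counts as jammed. Axes are the rod's.
- microscope: white microscope, 380 mm tall, far left; a bystander, origin at the centre of its underside
- tube_rack: blue tube rack, 100 x 220 x 97 mm, left of the chest; a bystander, origin at the centre of its underside
- slide_tray: red open tray, 85 x 120 x 20 mm, front right; a bystander, origin at the centre of its underside
- reagent: amber bottle, 60 mm wide, 150 mm tall, right; a bystander, origin at the centre of its underside
- stain_jar: small glass jar with blue cap, 52 mm wide, 70 mm tall, right of the chest; a bystander, origin at the centre of its underside
- beaker: steel beaker, 80 mm wide, 100 mm tall, right of the robot; a bystander, origin at the centre of its underside
- slide_box: flat wooden box, 180 x 100 x 35 mm, left; a bystander, origin at the centre of its underside
- marker: black marker pen, 120 mm long, left; a bystander, origin at its underside's middle
- plate_rear (a point): Point at the underside of the yellow catch plate on the lid's right (-y) edge, 105 mm from the hinge line, above the rod. Lid axes: x along the plate to the hinge, z up out of the lid. Plate 5 mm thick, from 95 mm behind (hinge side) to 50 mm before its hole; hole 15 mm (x) by 14 mm. The plate sits on slotted screws: its hole lies anywhere 10 to 70 mm in front of this point (-x); find it by feel or sight.

How it is judged:
On the way, in this order (a step that is already met when the one before it is completed fails the run):
1. the lid is lifted up to its stop (at least 1.1 rad open) (value of joint lid above 1.1 rad), for 0.1 s.
2. the pin of the rod is in the hole: its end more than 6 mm past the underside of the catch plate (z of rod_tip in the frame of plate_rear above 0.006 m and x of rod_tip in the frame of plate_rear between -0.082 and 0.002 m), for 0.3 s.
At the end, for the whole second after the job is handed in: The lid stands open by more than 0.55 rad, at rest (under 0.03 rad/s), held up by the rod, whose pin is through the hole (end of the pin more than 6 mm past the plate's underside, 0 to 82 mm in front of plate_rear along the plate); the rod is at rest too (all of step 2 and value of joint lid above 0.55 rad and velocity of joint lid between -0.03 and 0.03 rad/s and velocity of joint rod between -0.03 and 0.03 rad/s); the robot touches nothing.
It fails at once if the rod is jammed against the lid or its plate with more than 12 N (contact force between rod and lid above 12 N).
It fails at once if one of the eight bystanders is moved by more than 25 mm (distance of any of microscope, tube_rack, slide_tray, reagent, stain_jar, beaker, slide_box, marker from where it was at the start of the episode above 0.025 m).
It also fails if it takes over 72 s, if anything falls off the work surface, if the arm or the gripper's body presses on something with over 40 N, if the wrist force passes 120 N, or if a joint passes its speed limit or range.

### The arm

A 7-joint arm with a two-finger parallel gripper is mounted at the origin on the work surface. World frame = base frame: x ahead of the robot, y to its left, z up, the work surface at z = 0. Lengths are in m, angles in rad, forces in N, time in s.
With the tool pointing down it reaches from about 0.375 to 0.925 m from the base axis. Payload 3.1 kg.
Tool frame: the origin (TCP) lies between the finger pads; the fingertips stand 14 mm ahead of it and the grasp point (between the pads) lies 5 mm behind it (robot.finger_overhang is the z of the fingertips in the tool frame, in m); z points along the fingers, x is the direction in which the jaws open and shut, and the axes are right-handed (so a half turn about z gives the same grasp; the last joint's range is limited). The gripper opens to 85 mm and grips with 20 to 120 N. Pads are 22 mm wide; open, the fingers measure 114 mm over their backs; the gripper's body (76 mm by 85 mm) begins 54 mm behind the grasp point. The pads swing forward as they close: fully open they stand 13 mm farther back than shut.
Start: joints at [-1.377, 0.383, 0.044, 1.598, -0.018, 1.161, -0.05], TCP at [0.187, 0.623, 0.245] pointing down, gripper open.
Joint ranges: [-2.61, 2.61], [-0.41, 2.15], [-1.48, 1.57], [0, 2.5], [-1.57, 4.71], [0.05, 1.97], [-2.85, 2.85]. Speed limits (rad/s): [2.79, 2.79, 3.14, 3.14, 3.14, 3.14, 3.14].

### API

Orientations are given as a unit quaternion [x, y, z, w].
In Python, from plant import robot gives the robot as it stands.
- The arm moves only by the tool move_arm, never from a script. Its argument "targets" is a list of rows, each a list of 2 entries, a list of its own where there are three numbers: the shift along the world's x, y, z in mm, then the turn, a rotation vector about the world's x, y, z in degrees. A call has 1 to 20 rows; each row shifts and turns the pose as measured when the row begins; what a row does not reach is not made up. A row lasts 1/12 s, in which the tool goes at most 41.7 mm and 7.16 degrees, less where a joint would pass 70% of its speed; a pose out of reach is approached as far as the arm can. A call is refused whole if a number of a shift passes 41.7 or a number of a turn 7.16, either way. A call with a gripper value outside its range is refused whole. "jaw" is the opening, from -1 (shut) to 1 (fully open), set as the call begins (left out, the last holds). The fingers move at their own pace and stop on an object; the grip force is fixed at half the most. Time passes only in rows, so rows that do not move let the fingers close. It gives the time, the measured TCP pose, the force and the opening at its end, in the units of the state.
- robot.get_obs(): the state, without advancing time (a new reading comes with each control period).
- robot.camera(name): name is "side" or "top"; returns a dict with "pixels" (384x512x3 uint8, red, green, blue), "K" (3x3 intrinsics, pixels), "eye" and "attitude" of the camera in the world. Camera axes: x right, y down, z forward; pixel columns grow to the right and rows downward; lengths in m; the calibration is good to about 2 mm. A picture is of the moment at which its call begins. There is no depth.
- robot.hand_in(): hands the job in, once; it reports no verdict.
The state is a dict: "time_s": time; "q": joint angles; "joint_velocities": joint speeds; "joint_torque": joint torques, N m; "position": TCP position; "orientation": TCP orientation; "ft_force": force on the tool from outside, world axes, zero at the start; "moment": the same for the moment, N m; "grip_width": finger opening in m.
Only numpy, scipy, OpenCV 4.12 (cv2) and the standard library are available. Lean on these libraries where they do the work, as an engineer would, in place of code of your own. Each camera call takes 0.05 s, during which the arm holds its last target. There are 200 camera calls.

## Working session

There is one attempt and no reset: what is moved stays moved. The work goes in short steps, Python scripts to look and compute and a tool call to move; the robot and the scene stay as the last step left them, time stands still between calls to the robot, and variables do not carry over. Pictures are saved under pics/ and viewed, about 8 in all and at most 12, crops included, and the job is handed in when it is done.

Besides the shell and the picture viewer there is one more tool, called after "Call:" as a command line: name --argument value ..., lists and objects as JSON in quotes. move_arm: Moves the arm, as the interface text tells. Its arguments: {"type":"object","properties":{"targets":{"type":"array","items":{"type":"array"}},"jaw":{"type":"number"}},"required":["targets"]}

```bash
ls; mkdir -p pics; python3 - <<'E'
from plant import robot
import cv2,numpy as np
np.set_printoptions(precision=4,suppress=True)
for n in ("side","top"):
    c=robot.camera(n); cv2.imwrite(f"pics/{n}0.png",cv2.resize(c["pixels"][:,:,::-1],(800,600),interpolation=cv2.INTER_CUBIC))
    print(n,np.array(c["K"]),c["eye"],c["attitude"])
print(robot.get_obs())
E
```

```text
pics
side [[467.9254   0.     258.0005]
 [  0.     467.9254 190.5123]
 [  0.       0.       1.    ]] [-0.0779 -1.107   1.139 ] [ 0.8811 -0.2031  0.0966 -0.416 ]
top [[371.2424   0.     256.8071]
 [  0.     371.2424 190.7433]
 [  0.       0.       1.    ]] [0.3404 0.0441 1.3888] [ 0.7124 -0.6982  0.0524 -0.0476]
{'time_s': 0.1, 'q': array([-1.3768,  0.3838,  0.0438,  1.5995, -0.0179,  1.1613, -0.0499]), 'joint_velocities': array([ 0.0008, -0.0031, -0.0012, -0.0029, -0.0007, -0.0012,  0.0015]), 'joint_torque': array([  0.003 , -43.4734,   1.0296, -25.0454,   0.0109,   0.0055,
        -0.    ]), 'position': array([0.1867, 0.6217, 0.244 ]), 'orientation': array([ 0.8024,  0.5968, -0.001 ,  0.0008]), 'ft_force': array([ 0.4723, -0.5831,  0.1885]), 'moment': array([0.0427, 0.0132, 0.0103]), 'grip_width': 0.08495929052225042}
```

View pics/side0.png

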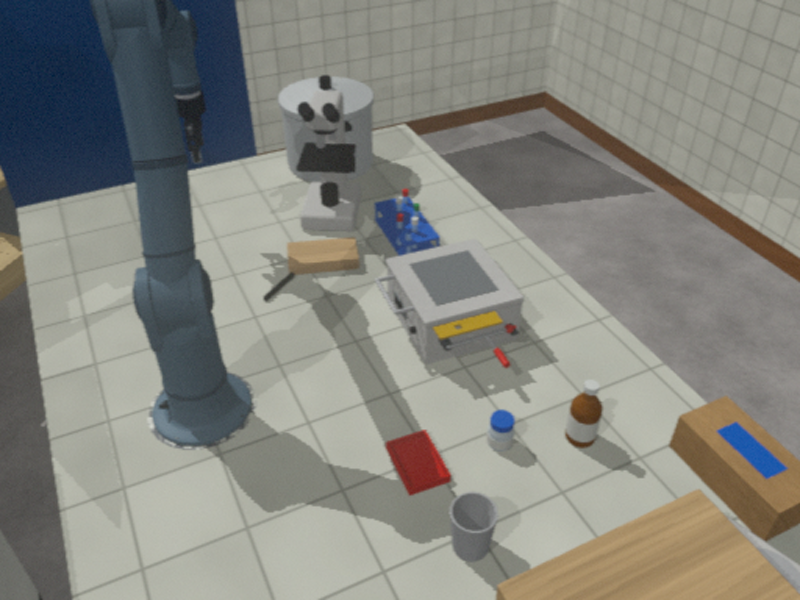

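View pics/top0.png

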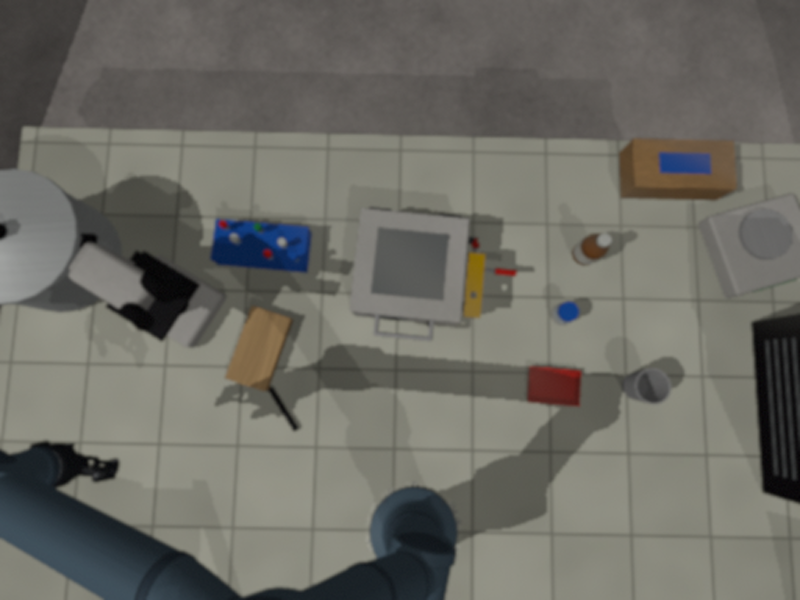

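The side view shows the chest around (455,300), with the handle at (395,300), the yellow plate at (468,326) with its hole near (458,326), and the red sleeve at (502,357). In the top view the handle bar runs (376,333) to (432,339), the plate is at (475,285) with its hole near (473,295), and the sleeve is at (505,272). I'll enlarge both.

```bash
cat > h.py <<'E'
import numpy as np,cv2
from scipy.spatial.transform import Rotation as R
from plant import robot
np.set_printoptions(precision=4,suppress=True)
def ray(c,u,v):
    d=R.from_quat(c["attitude"]).as_matrix()@np.linalg.inv(c["K"])@[u,v,1.]; return np.array(c["eye"]),d
def atz(c,u,v,z):
    e,d=ray(c,u,v); return e+d*(z-e[2])/d[2]
def proj(c,p):
    q=np.array(c["K"])@R.from_quat(c["attitude"]).as_matrix().T@(np.array(p)-c["eye"]); return q[:2]/q[2]
E
python3 - <<'E'
from h import *
t=robot.camera("top"); s=robot.camera("side")
a=cv2.resize(t["pixels"][125:225,215:345,::-1],None,fx=6,fy=6,interpolation=cv2.INTER_CUBIC)
cv2.imwrite("pics/tc.png",a)
b=cv2.resize(s["pixels"][150:245,235:345,::-1],None,fx=7,fy=6.3,interpolation=cv2.INTER_CUBIC)
b=cv2.resize(s["pixels"][150:245,235:345,::-1],None,fx=6.3,fy=6.3,interpolation=cv2.INTER_CUBIC)
cv2.imwrite("pics/sc.png",b)
k=1/1.5625
for n,u,v,z in [("hl",376,333,.118),("hr",432,339,.118),("fl",360,209,.126),("fr",470,215,.126),("nl",352,318,.126),("nr",467,324,.126),("sleeve",505,272,.065),("hole",473,295,.12)]:
    print(n,atz(t,u*k,v*k,z))
for n,u,v,z in [("sleeve",502,357,.065),("hole",458,326,.12)]: print(n,atz(s,u*k,v*k,z))
E
```

```text
hl [0.443  0.0911 0.118 ]
hr [ 0.4323 -0.0319  0.118 ]
fl [0.7205 0.1339 0.126 ]
fr [ 0.712  -0.1135  0.126 ]
nl [0.4741 0.1441 0.126 ]
nr [ 0.466  -0.1076  0.126 ]
sleeve [ 0.5952 -0.2029  0.065 ]
hole [ 0.5313 -0.1214  0.12  ]
sleeve [ 0.5965 -0.2014  0.065 ]
hole [ 0.5286 -0.1281  0.12  ]
```

View pics/tc.png

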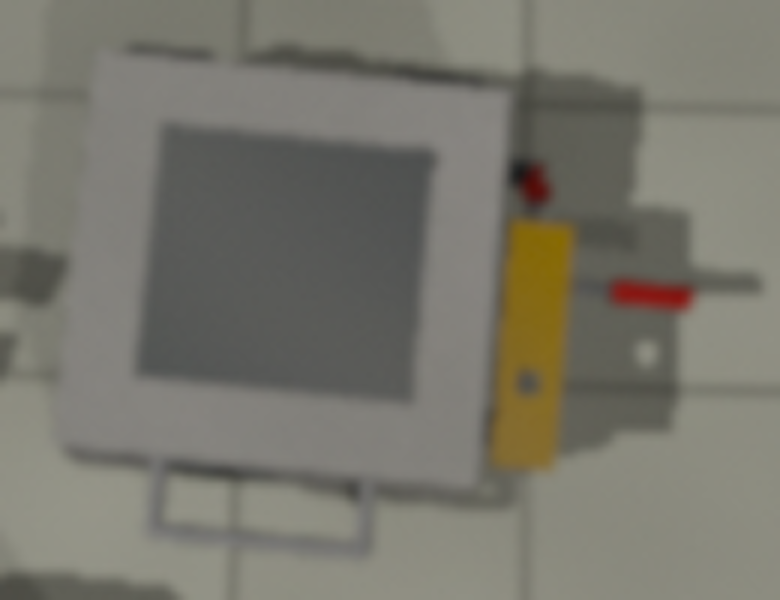

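View pics/sc.png

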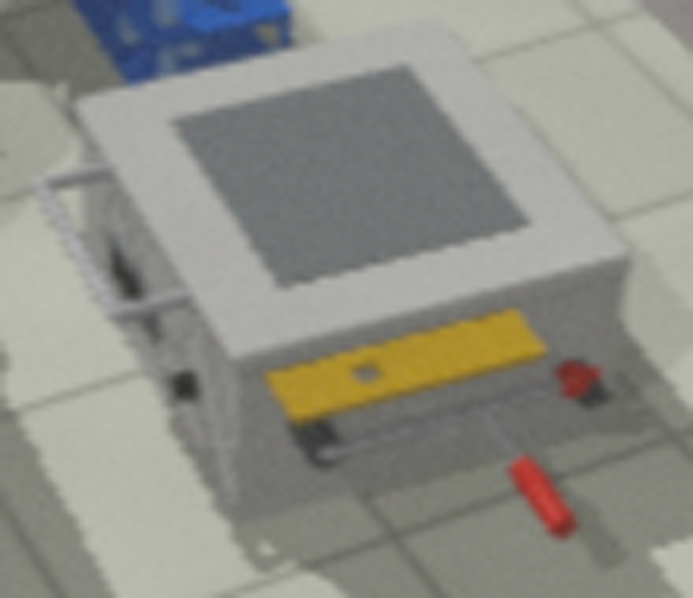

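The top crop shows the handle bar from (150,530) to (370,548), the plate hole at (527,382) and the sleeve centred at (652,295). The side crop shows the hole at (367,373) and the sleeve centre at (543,497).

```bash
python3 - <<'E'
from h import *
t=robot.camera("top"); s=robot.camera("side")
T=lambda u,v:(215+u/6-.42,125+v/6-.42); S=lambda u,v:(235+u/6.3-.42,150+v/6.3-.42)
for n,u,v,z in [("hl",153,531,.118),("hr",367,548,.118),("fl",97,50,.126),("fr",512,92,.126),("nl",66,450,.126),("nr",478,487,.126),("gl",161,124,.126),("gr",436,151,.126),("hl2",136,375,.126),("gr2",412,403,.126)]:
    print(n,atz(t,*T(u,v),z))
for n,u,v,z in [("hl",43,183,.118),("hr",117,312,.118),("fr",628,255,.126),("nr",240,357,.126),("nl",80,98,.126)]:print("S",n,atz(s,*S(u,v),z))
def tri(a,b):
    A=[];r=[]
    for c,p in ((t,a),(s,b)):
        e,d=ray(c,*p);d/=np.linalg.norm(d);P=np.eye(3)-np.outer(d,d);A.append(P);r.append(P@e)
    x,res,_,_=np.linalg.lstsq(np.vstack(A),np.hstack(r),rcond=None);return x,res**.5
print("hole",tri(T(527,382),S(367,373)));print("sleeve",tri(T(652,295),S(543,497)));print("ball",tri(T(538,186),S(580,377)))
print("plate rear outer",tri(T(575,224),S(545,350)),"plate front outer",tri(T(553,468),S(297,421)))
print("handle l",tri(T(153,531),S(43,183)),"r",tri(T(367,548),S(117,312)))
k=1/1.5625
for n,u,v,z in [("jar top",568,311,.07),("bottle top",604,241,.15),("tray",555,386,.02),("rackR",310,250,.097)]: print(n,atz(t,u*k,v*k,z))
E
```

```text
hl [0.4431 0.093  0.118 ]
hr [ 0.4358 -0.0294  0.118 ]
fl [0.7236 0.1328 0.126 ]
fr [ 0.7036 -0.1104  0.126 ]
nl [0.4877 0.1435 0.126 ]
nr [ 0.4713 -0.0917  0.126 ]
gl [0.6799 0.0942 0.126 ]
gr [ 0.6672 -0.0662  0.126 ]
hl2 [0.5317 0.1048 0.126 ]
gr2 [ 0.5188 -0.0537  0.126 ]
S hl [0.4433 0.0936 0.118 ]
S hr [ 0.4326 -0.0254  0.118 ]
S fr [ 0.6981 -0.1119  0.126 ]
S nr [ 0.4706 -0.0943  0.126 ]
S nl [0.4916 0.1477 0.126 ]
hole (array([ 0.5333, -0.1209,  0.1121]), array([0.0017]))
sleeve (array([ 0.5951, -0.2023,  0.0667]), array([0.0015]))
ball (array([ 0.661 , -0.1331,  0.0692]), array([0.0008]))
plate rear outer (array([ 0.6263, -0.1482,  0.1143]), array([0.0028])) plate front outer (array([ 0.4836, -0.1362,  0.1106]), array([0.0017]))
handle l (array([0.443 , 0.093 , 0.1185]), array([0.])) r (array([ 0.4336, -0.0284,  0.1203]), array([0.0031]))
jar top [ 0.5063 -0.3462  0.07  ]
bottle top [ 0.6526 -0.405   0.15  ]
tray [ 0.3352 -0.3268  0.02  ]
rackR [0.6306 0.2467 0.097 ]
```

Measurements agree with the given sizes:

| Quantity | Value |
|---|---|
| Chest yaw | about -4.5° |
| Handle | about (0.4385, 0.032, 0.118) |
| Hinge | about (0.7136, 0.0105, 0.11) |
| Sleeve | (0.595, -0.202, 0.066) |
| Hole | about 0.169 m from the hinge line, 64 mm in front of plate_rear, within the 10–70 mm range |

I'll go above the handle with the jaw partly open.

Call:
move_arm --targets '[[[14,-33,0],[0,0,-4.3]],[[14,-33,0],[0,0,-4.3]],[[14,-33,0],[0,0,-4.3]],[[14,-33,0],[0,0,-4.3]],[[14,-33,0],[0,0,-4.3]],[[14,-33,0],[0,0,-4.3]],[[14,-33,0],[0,0,-4.3]],[[14,-33,0],[0,0,-4.3]],[[14,-33,0],[0,0,-4.3]],[[14,-33,0],[0,0,-4.3]],[[14,-33,0],[0,0,-4.3]],[[14,-33,0],[0,0,-4.3]],[[14,-33,0],[0,0,-4.3]],[[14,-33,0],[0,0,-4.3]],[[14,-33,0],[0,0,-4.3]],[[14,-33,0],[0,0,-4.3]]]' --jaw -0.15

```text
time_s: 1.63
position: [0.4075, 0.078, 0.245]
orientation: [1.0, 0.02, 0.004, -0.007]
ft_force: [1.6, 1.4, -0.7]
grip_width: 0.0362
```

Call:
move_arm --targets '[[[10,-16,0],[0,0,-2.3]],[[10,-15,0],[0,0,-2.3]],[[10,-15,0],[0,0,-2.2]],[[0,0,-20],[0,0,0]],[[0,0,-25],[0,0,0]],[[0,0,-15],[0,0,0]],[[0,0,0],[0,0,0]]]'

```text
time_s: 2.22
position: [0.4442, 0.0171, 0.1878]
orientation: [0.998, -0.056, 0.011, -0.009]
ft_force: [-1.1, -0.1, -0.1]
grip_width: 0.0362
```

```bash
python3 - <<'E'
from h import *
o=robot.get_obs(); r=R.from_quat(o["orientation"]).as_matrix(); print(o["position"],o["ft_force"],r[:,0],r[:,2])
E
```

```text
[0.4442 0.0171 0.1878] [-1.1436 -0.0958 -0.0622] [ 0.9935 -0.1117  0.0218] [ 0.0238  0.0167 -0.9996]
```

Call:
move_arm --targets '[[[-3,7,-5],[-0.5,0.7,1]],[[-2,6,-15],[-0.5,0.7,1]],[[0,0,-20],[0,0,0]],[[0,0,-20],[0,0,0]],[[0,0,-14],[0,0,0]],[[0,0,0],[0,0,0]]]'

```text
time_s: 2.72
position: [0.4424, 0.0365, 0.1157]
orientation: [0.999, -0.033, 0.002, -0.002]
ft_force: [-0.3, 0.4, 0.1]
grip_width: 0.0361
```

Call:
move_arm --targets '[[[0,0,0],[0,0,0]],[[0,0,0],[0,0,0]],[[0,0,0],[0,0,0]],[[0,0,0],[0,0,0]]]' --jaw -1

```text
time_s: 3.05
position: [0.4382, 0.0381, 0.1168]
orientation: [0.999, -0.032, -0.003, -0.002]
ft_force: [2.3, -1.1, -4.9]
grip_width: 0.0078
```

Call:
move_arm --targets '[[[0.3,0,5],[0,0,0]],[[0.5,0,7],[0,0,0]],[[0.8,0,8],[0,0,0]],[[1,0,8],[0,0,0]],[[1.2,0,8],[0,0,0]],[[1.4,-0.1,8],[0,0,0]],[[1.6,-0.1,8],[0,0,0]],[[1.8,-0.1,8],[0,0,0]],[[2,-0.1,8],[0,0,0]],[[2.2,-0.2,8],[0,0,0]]]'

```text
time_s: 3.88
position: [0.4522, 0.0369, 0.1968]
orientation: [0.999, -0.033, 0.001, -0.002]
ft_force: [8.2, 1.3, -17.8]
grip_width: 0.008
```

```bash
cat > lid.py <<'E'
from h import *
o=robot.get_obs(); p=o["position"]; d=np.array([.997,-.0785]); r=R.from_quat(o["orientation"]).as_matrix()
g=p-.005*r[:,2]; f=(g[:2]-[.7133,.0155])@d; print(p,o["ft_force"],"tilt",r[:,2],"az",np.degrees(np.arctan2(r[1,0],r[0,0])),"R",np.hypot(f,g[2]-.110),"phi",np.arctan2(g[2]-.113,-f)-.029)
E
python3 lid.py
```

```text
[0.4522 0.0369 0.1968] [  8.1987   1.2744 -17.7676] tilt [ 0.0029  0.0036 -1.    ] az -3.787644964395955 R 0.2776087375177288 phi 0.29781505838156536
```

Call:
move_arm --targets '[[[2.4,-0.2,6.8],[0,0,0]],[[2.6,-0.2,6.7],[0,0,0]],[[2.7,-0.2,6.7],[0,0,0]],[[2.9,-0.2,6.6],[0,0,0]],[[3.1,-0.2,6.5],[0,0,0]],[[3.2,-0.3,6.4],[0,0,0]],[[3.4,-0.3,6.4],[0,0,0]],[[3.6,-0.3,6.3],[0,0,0]],[[3.7,-0.3,6.2],[0,0,0]],[[3.9,-0.3,6.1],[0,0,0]],[[4.0,-0.3,6.0],[0,0,0]],[[4.2,-0.3,5.9],[0,0,0]],[[4.3,-0.3,5.8],[0,0,0]],[[4.5,-0.4,5.6],[0,0,0]],[[4.6,-0.4,5.5],[0,0,0]]]'

```text
time_s: 5.13
position: [0.502, 0.0329, 0.2878]
orientation: [0.999, -0.034, 0.002, -0.002]
ft_force: [6.0, 1.1, -17.9]
grip_width: 0.0081
```

```bash
python3 lid.py
```

```text
[0.502  0.0329 0.2878] [  6.0144   1.0885 -17.939 ] tilt [ 0.0034  0.0035 -1.    ] az -3.871318781359598 R 0.2799691726780213 phi 0.6742722950958621
```

Call:
move_arm --targets '[[[4.8,-0.4,5.4],[0,0,0]],[[5.0,-0.4,5.3],[0,0,0]],[[5.1,-0.4,5.1],[0,0,0]],[[5.3,-0.4,5.0],[0,0,0]],[[5.4,-0.4,4.9],[0,0,0]],[[5.6,-0.4,4.7],[0,0,0]],[[5.7,-0.4,4.6],[0,0,0]],[[5.8,-0.5,4.4],[0,0,0]],[[6.0,-0.5,4.3],[0,0,0]],[[6.1,-0.5,4.1],[0,0,0]],[[6.2,-0.5,4.0],[0,0,0]],[[6.3,-0.5,3.8],[0,0,0]],[[6.4,-0.5,3.6],[0,0,0]],[[6.4,-0.5,3.5],[0,0,0]],[[6.5,-0.5,3.3],[0,0,0]],[[6.5,-0.5,3.1],[0,0,0]],[[6.6,-0.5,2.9],[0,0,0]]]'

```text
time_s: 6.55
position: [0.5848, 0.0262, 0.3563]
orientation: [0.999, -0.032, -0.033, 0.0]
ft_force: [-6.0, 0.9, -10.3]
grip_width: 0.0073
```

```bash
python3 lid.py
```

```text
[0.5848 0.0262 0.3563] [ -6.0053   0.8835 -10.2702] tilt [-0.0654  0.0019 -0.9979] az -3.6169196563930583 R 0.28229585324619455 phi 1.0639737909131461
```

Call:
move_arm --targets '[[[6,-0.5,2.7],[0,0,0]],[[6,-0.5,2.6],[0,0,0]],[[6,-0.5,2.4],[0,0,0]],[[6,-0.5,2.2],[0,0,0]],[[6,-0.5,2.0],[0,0,0]],[[5,-0.4,1.5],[0,0,0]],[[3,-0.3,1],[0,0,0]]]'

```text
time_s: 7.13
position: [0.6218, 0.0233, 0.3734]
orientation: [0.999, -0.029, -0.043, 0.002]
ft_force: [-9.8, 0.4, -12.4]
grip_width: 0.0072
```

```bash
python3 lid.py; python3 - <<'E'
from h import *
s=robot.camera("side"); cv2.imwrite("pics/s5.png",cv2.resize(s["pixels"][60:270,190:400,::-1],None,fx=2.8,fy=2.8,interpolation=cv2.INTER_CUBIC))
E
```

```text
[0.6218 0.0233 0.3734] [ -9.7508   0.3537 -12.4331] tilt [-0.0862 -0.0023 -0.9963] az -3.4021915342974554 R 0.28349121530065413 phi 1.210029333778305
```

View pics/s5.png

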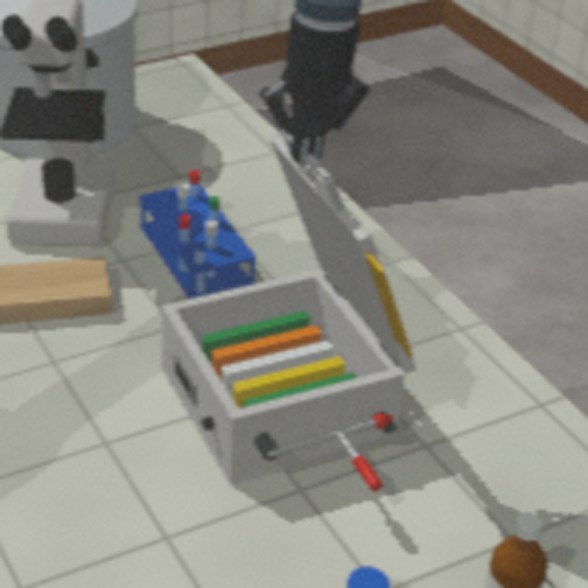

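The side picture shows the lid held up nearly upright, the rod along the side and the sleeve at (368,472). I'll give one more gentle push to make sure it's at the stop.

Call:
move_arm --targets '[[[4,-0.3,1.2],[0,0,0]],[[4,-0.3,1.2],[0,0,0]],[[4,-0.3,1.2],[0,0,0]]]'

```text
time_s: 7.43
position: [0.622, 0.0233, 0.3733]
orientation: [0.998, -0.029, -0.064, 0.003]
ft_force: [-14.6, 0.8, -10.7]
grip_width: 0.0073
```

```bash
python3 lid.py
```

```text
[0.622  0.0233 0.3733] [-14.5855   0.8268 -10.7272] tilt [-0.127  -0.0013 -0.9919] az -3.3603112385291105 R 0.28330364344368236 phi 1.2113022254819468
```

Call:
move_arm --targets '[[[0,0,0],[0,0,0]],[[0,0,3],[0,-1,0]],[[0,0,20],[0,-2,0]],[[0,0,35],[0,-2,0]],[[0,-30,10],[0,-1,0]],[[-3,-40,0],[0,0,0]],[[-5,-40,0],[0,0,0]],[[-5,-40,0],[0,0,0]],[[-5,-40,0],[0,0,0]],[[-5,-30,0],[0,0,0]]]' --jaw 0.1

```text
time_s: 8.27
position: [0.6288, -0.1944, 0.4931]
orientation: [0.999, -0.009, 0.051, 0.007]
ft_force: [0.1, -0.1, 0.8]
grip_width: 0.0469
```

```bash
python3 lid.py
```

```text
[ 0.6288 -0.1944  0.4931] [ 0.0679 -0.1392  0.7707] tilt [ 0.1013 -0.0145 -0.9948] az -0.9586579763723677 R 0.39405712371970075 phi 1.3664084859134051
```

Call:
move_arm --targets '[[[-6,-4,-20],[0.2,1.5,-1]],[[-7,-4,-35],[0.2,1.5,-1]],[[-7,-3,-38],[0.2,1.5,-1]],[[-7,-3,-38],[0.2,1.3,-0.5]],[[-7,0,-38],[0,0,0]],[[0,0,-38],[0,0,0]],[[0,0,-38],[0,0,0]],[[0,0,-38],[0,0,0]],[[0,0,-30],[0,0,0]],[[0,0,-10],[0,0,0]],[[0,0,0],[0,0,0]]]'

```text
time_s: 9.18
position: [0.6242, -0.2432, 0.2222]
orientation: [0.996, -0.046, 0.068, 0.029]
ft_force: [-0.8, 0.3, 0.1]
grip_width: 0.047
```

```bash
python3 lid.py
```

```text
[ 0.6242 -0.2432  0.2222] [-0.8282  0.2689  0.0946] tilt [ 0.1325 -0.0636 -0.9891] az -5.140455466203073 R 0.1360384311275997 phi 0.996814302635653
```

Call:
move_arm --targets '[[[-6,6,0],[1,2,0]],[[-6,7,-8],[1,2,0]],[[-6,7,-12],[1,2,0]],[[-5,7,-15],[0.6,1.6,0.3]],[[-3,4,-15],[0,0,0.3]],[[0,0,-10],[0,0,0]],[[0,0,0],[0,0,0]]]'

```text
time_s: 9.77
position: [0.6153, -0.2151, 0.1806]
orientation: [0.999, -0.037, 0.018, 0.005]
ft_force: [-0.0, 0.7, -0.4]
grip_width: 0.0469
```

```bash
python3 lid.py
```

```text
[ 0.6153 -0.2151  0.1806] [-0.0436  0.6729 -0.3623] tilt [ 0.0347 -0.0112 -0.9993] az -4.269498194561509 R 0.10990130814432576 phi 0.7090632265989396
```

Call:
move_arm --targets '[[[-6,2,-10],[0.3,0.7,0]],[[-6,2,-18],[0.3,0.7,0]],[[-5,2,-20],[0,0.6,0]],[[-3,0,-20],[0,0,0]],[[0,0,-18],[0,0,0]],[[0,0,-10],[0,0,0]],[[0,0,0],[0,0,0]]]'

```text
time_s: 10.35
position: [0.5934, -0.2096, 0.0787]
orientation: [0.999, -0.038, -0.001, 0.0]
ft_force: [-0.4, 1.2, -0.2]
grip_width: 0.0467
```

```bash
python3 lid.py
```

```text
[ 0.5934 -0.2096  0.0787] [-0.3757  1.2092 -0.18  ] tilt [-0.0014 -0.0007 -1.    ] az -4.314047241349254 R 0.10518124500608045 phi -0.30937654579296436
```

Call:
move_arm --targets '[[[1,0,-9],[0,0,0]],[[0,0,-8],[0,0,0]],[[0,0,0],[0,0,0]]]'

```text
time_s: 10.6
position: [0.5943, -0.2103, 0.0603]
orientation: [0.999, -0.038, -0.001, 0.001]
ft_force: [-1.4, 0.4, -0.0]
grip_width: 0.0467
```

Call:
move_arm --targets '[[[0,0,0],[0,0,0]],[[0,0,0],[0,0,0]],[[0,0,0],[0,0,0]],[[0,0,0],[0,0,0]]]' --jaw -1

```text
time_s: 10.93
position: [0.5947, -0.2108, 0.0612]
orientation: [0.999, -0.038, -0.0, 0.001]
ft_force: [1.1, 0.0, -2.9]
grip_width: 0.0143
```

Call:
move_arm --targets '[[[-0.2,0,6.6],[0,0,0]],[[-0.7,0,6.6],[0,0,0]],[[-1.2,0.1,6.5],[0,0,0]],[[-1.7,0.1,6.4],[0,0,0]],[[-2.1,0.2,6.2],[0,0,0]],[[-2.6,0.2,6.1],[0,0,0]],[[-3.0,0.2,5.9],[0,0,0]],[[-3.5,0.3,5.6],[0,0,0]],[[-3.9,0.3,5.4],[0,0,0]],[[-4.2,0.3,5.1],[0,0,0]]]'

```text
time_s: 11.77
position: [0.5701, -0.2088, 0.1262]
orientation: [0.999, -0.039, 0.001, 0.002]
ft_force: [-0.3, -0.5, -6.4]
grip_width: 0.0137
```

```bash
cat > rod.py <<'E'
from h import *
import sys
o=robot.get_obs(); p=o["position"]; d=np.array([.997,-.0785]); r=R.from_quat(o["orientation"]).as_matrix()
g=p-.005*r[:,2]; f=(g[:2]-[.5047,-.2035])@d; print(p,o["ft_force"],"tilt",r[:,2],"gw",o["grip_width"],"R",np.hypot(f,g[2]-.065),"theta",np.arctan2(g[2]-.066,f))
if len(sys.argv)>1:
    s=robot.camera("side"); cv2.imwrite(sys.argv[1],cv2.resize(s["pixels"][115:255,220:370,::-1],None,fx=4,fy=4,interpolation=cv2.INTER_CUBIC))
E
python3 rod.py
```

```text
[ 0.5701 -0.2088  0.1262] [-0.3084 -0.5341 -6.3723] tilt [ 0.0022 -0.0033 -1.    ] gw 0.013701866889891348 R 0.09319643917956337 theta 0.7820039215072409
```

Call:
move_arm --targets '[[[-4.8,0.4,4.2],[0,0,0]],[[-5.1,0.4,3.8],[0,0,0]],[[-5.4,0.4,3.5],[0,0,0]],[[-4.5,0.4,2.6],[0,0,0]],[[-3,0.2,1.6],[0,0,0]],[[0,0,0],[0,0,0]]]'

```text
time_s: 12.27
position: [0.5469, -0.2069, 0.1461]
orientation: [0.999, -0.039, 0.005, 0.002]
ft_force: [3.6, -1.2, -8.4]
grip_width: 0.0142
```

```bash
python3 rod.py pics/s6.png
```

```text
[ 0.5469 -0.2069  0.1461] [ 3.5565 -1.2391 -8.4311] tilt [ 0.0106 -0.0037 -0.9999] gw 0.01416081689442403 R 0.09592973808285538 theta 1.1092038829972293
```

View pics/s6.png

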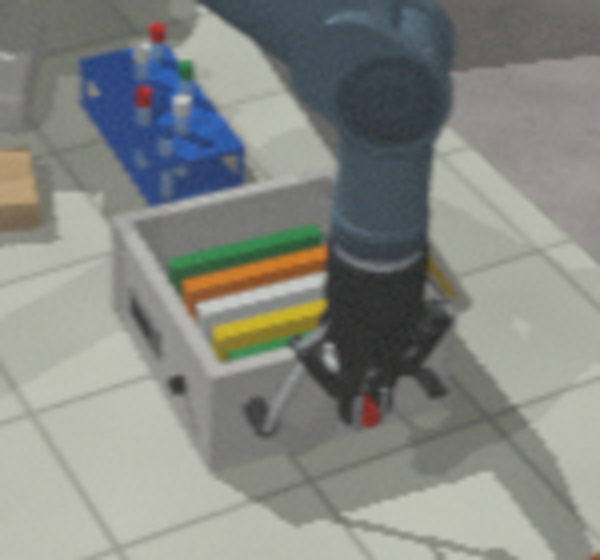

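The side picture shows the lid still well up, with the plate at (447,285). The gripper holds the red sleeve at (370,410), and the rod rises from its pivot at about (265,415) to about (302,355). I'll check the rod angle against its projection.

```bash
cat > mdl.py <<'E'
from h import *
H=np.array([.7133,.0125,.110]); yaw=np.radians(-4.5); dx=np.array([np.cos(yaw),np.sin(yaw),0]); dy=np.array([-np.sin(yaw),np.cos(yaw),0]); ez=np.array([0,0,1.])
L=lambda x,y,z:H+x*dx+y*dy+z*ez
rodp=lambda r,th,y=-.1465:L(-.19+r*np.cos(th),y,-.045+r*np.sin(th))
lidp=lambda s,ph,y=-.1465,n=0:L(-s*np.cos(ph)+n*np.sin(ph),y,s*np.sin(ph)+n*np.cos(ph))
E
python3 - <<'E'
from mdl import *
s=robot.camera("side"); C=lambda p:(proj(s,p)-[220,115]+.42)*4
print("pivot",C(rodp(0,0)))
for th in (.9,1,1.1,1.2): print(th,"r.05",C(rodp(.05,th)),"sleeve",C(rodp(.09,th,-.2215)),"sl end",C(rodp(.09,th,-.2465)),"tip",C(rodp(.164,th)), "world",rodp(.09,th,-.2215))
for ph in (.7,.8,.9,1.0,1.1,1.2): print(ph,"plate rear outer",C(lidp(.0745,ph,-.165)),"rear inner",C(lidp(.0745,ph,-.128)))
E
```

```text
pivot [268.5466 424.1982]
0.9 r.05 [304.6672 380.2796] sleeve [375.2686 401.853 ] sl end [389.6609 421.9119] tip [389.8855 276.664 ] world [ 0.5623 -0.1978  0.1355]
1 r.05 [300.3935 378.8536] sleeve [367.474 399.245] sl end [381.8238 419.3459] tip [376.0198 271.1745] world [ 0.555  -0.1972  0.1407]
1.1 r.05 [295.7809 377.8817] sleeve [358.9997 397.4809] sl end [373.2948 417.6298] tip [360.8522 267.2174] world [ 0.5472 -0.1966  0.1452]
1.2 r.05 [290.8758 377.3765] sleeve [349.93   396.5883] sl end [364.1588 416.7909] tip [344.532  264.8663] world [ 0.539  -0.196   0.1489]
0.7 plate rear outer [430.6128 314.9804] rear inner [409.6349 288.5371]
0.8 plate rear outer [436.7587 308.4143] rear inner [415.6488 282.0488]
0.9 plate rear outer [443.4185 302.1889] rear inner [422.174  275.9037]
1.0 plate rear outer [450.5205 296.3735] rear inner [429.1405 270.1702]
1.1 plate rear outer [457.9877 291.0329] rear inner [436.4729 264.9121]
1.2 plate rear outer [465.7382 286.2264] rear inner [444.0909 260.1877]
```

Outer sleeve end at about (372,418) fits a rod angle of about 1.1 rad, some 15 mm behind the hole. Now I'll wait for the lid to sink onto the pin.

Call:
move_arm --targets '[[[0,0,0],[0,0,0]],[[0,0,0],[0,0,0]],[[0,0,0],[0,0,0]],[[0,0,0],[0,0,0]],[[0,0,0],[0,0,0]],[[0,0,0],[0,0,0]],[[0,0,0],[0,0,0]],[[0,0,0],[0,0,0]],[[0,0,0],[0,0,0]],[[0,0,0],[0,0,0]],[[0,0,0],[0,0,0]],[[0,0,0],[0,0,0]],[[0,0,0],[0,0,0]],[[0,0,0],[0,0,0]],[[0,0,0],[0,0,0]],[[0,0,0],[0,0,0]],[[0,0,0],[0,0,0]],[[0,0,0],[0,0,0]],[[0,0,0],[0,0,0]],[[0,0,0],[0,0,0]]]'

```text
time_s: 14.03
position: [0.5472, -0.2069, 0.1459]
orientation: [0.999, -0.039, 0.004, 0.001]
ft_force: [1.8, -0.7, -5.4]
grip_width: 0.0137
```

```bash
cat > look.py <<'E'
from mdl import *
import sys
exec(open("rod.py").read().split("if len")[0].split("import sys")[1])
t=robot.camera("top"); s=robot.camera("side")
for n,c in (("t",t),("s",s)):
    hsv=cv2.cvtColor(c["pixels"],cv2.COLOR_RGB2HSV); m=cv2.inRange(hsv,(18,150,60),(32,255,255))
    x0,y0,x1,y1=(285,110,330,250) if n=="t" else (290,120,350,220)
    v,u=np.nonzero(m[y0:y1,x0:x1]); print(n,len(u),(u.min()+x0,u.max()+x0,v.min()+y0,v.max()+y0,u.mean()+x0,v.mean()+y0) if len(u) else "")
if len(sys.argv)>1:
    a=cv2.resize(t["pixels"][135:225,235:330,::-1],None,fx=4,fy=4,interpolation=cv2.INTER_CUBIC)
    b=cv2.resize(s["pixels"][125:215,260:355,::-1],None,fx=4,fy=4,interpolation=cv2.INTER_CUBIC)
    cv2.imwrite(sys.argv[1],np.hstack([a,b]))
E
python3 look.py
```

```text
[ 0.5472 -0.2069  0.1459] [ 1.7717 -0.6956 -5.4479] tilt [ 0.0075 -0.0032 -1.    ] gw 0.013657879650841592 R 0.09585430813767257 theta 1.105463292364776
t 182 (np.int64(304), np.int64(316), np.int64(149), np.int64(167), np.float64(309.55494505494505), np.float64(158.05494505494505))
s 66 (np.int64(290), np.int64(301), np.int64(177), np.int64(198), np.float64(294.8030303030303), np.float64(193.53030303030303))
```

Call:
move_arm --targets '[[[0,0,0],[0,0,0]],[[0,0,0],[0,0,0]],[[0,0,0],[0,0,0]],[[0,0,0],[0,0,0]],[[0,0,0],[0,0,0]],[[0,0,0],[0,0,0]],[[0,0,0],[0,0,0]],[[0,0,0],[0,0,0]],[[0,0,0],[0,0,0]],[[0,0,0],[0,0,0]],[[0,0,0],[0,0,0]],[[0,0,0],[0,0,0]],[[0,0,0],[0,0,0]],[[0,0,0],[0,0,0]],[[0,0,0],[0,0,0]],[[0,0,0],[0,0,0]],[[0,0,0],[0,0,0]],[[0,0,0],[0,0,0]],[[0,0,0],[0,0,0]],[[0,0,0],[0,0,0]]]'

```text
time_s: 15.8
position: [0.5472, -0.207, 0.1459]
orientation: [0.999, -0.039, 0.004, 0.001]
ft_force: [1.2, -0.6, -4.0]
grip_width: 0.0138
```

Call:
move_arm --targets '[[[0,0,0],[0,0,0]],[[0,0,0],[0,0,0]],[[0,0,0],[0,0,0]],[[0,0,0],[0,0,0]],[[0,0,0],[0,0,0]],[[0,0,0],[0,0,0]],[[0,0,0],[0,0,0]],[[0,0,0],[0,0,0]],[[0,0,0],[0,0,0]],[[0,0,0],[0,0,0]],[[0,0,0],[0,0,0]],[[0,0,0],[0,0,0]],[[0,0,0],[0,0,0]],[[0,0,0],[0,0,0]],[[0,0,0],[0,0,0]],[[0,0,0],[0,0,0]],[[0,0,0],[0,0,0]],[[0,0,0],[0,0,0]],[[0,0,0],[0,0,0]],[[0,0,0],[0,0,0]]]'

```text
time_s: 17.47
position: [0.5472, -0.2069, 0.1458]
orientation: [0.999, -0.039, 0.004, 0.001]
ft_force: [1.7, 0.1, -3.9]
grip_width: 0.0133
```

```bash
python3 look.py
```

```text
[ 0.5472 -0.2069  0.1458] [ 1.6695  0.1237 -3.9471] tilt [ 0.0074 -0.0032 -1.    ] gw 0.013302838802047875 R 0.09582443349160359 theta 1.1055213582823595
t 264 (np.int64(303), np.int64(313), np.int64(153), np.int64(180), np.float64(307.90909090909093), np.float64(166.31060606060606))
s 86 (np.int64(290), np.int64(300), np.int64(172), np.int64(198), np.float64(295.5), np.float64(188.84883720930233))
```

Call:
move_arm --targets '[[[0,0,0],[0,0,0]],[[0,0,0],[0,0,0]],[[0,0,0],[0,0,0]],[[0,0,0],[0,0,0]],[[0,0,0],[0,0,0]],[[0,0,0],[0,0,0]],[[0,0,0],[0,0,0]],[[0,0,0],[0,0,0]],[[0,0,0],[0,0,0]],[[0,0,0],[0,0,0]]]'

```text
time_s: 18.4
position: [0.5472, -0.2069, 0.1458]
orientation: [0.999, -0.039, 0.004, 0.001]
ft_force: [2.0, -0.4, -4.8]
grip_width: 0.0143
```

```bash
cat >> look.py <<'E'
f=lambda ph:np.mean([proj(t,lidp(x,ph,-.147,.005))[1] for x in (.0745,.147,.2195)])
P=np.arange(.4,1.2,.02); F=[f(a) for a in P]
vm=None
hsv=cv2.cvtColor(t["pixels"],cv2.COLOR_RGB2HSV); m=cv2.inRange(hsv,(18,150,60),(32,255,255)); v=np.nonzero(m[110:250,285:330])[0]+110
E2=lambda ph:[proj(t,lidp(x,ph,-.147,.005))[1] for x in (.0745,.2195)]
print("phi from top: mid-extent",np.interp(-(v.min()+v.max())/2,-np.array(F)[::-1],P[::-1]),"extent",v.min(),v.max(),"front-edge phi",P[np.argmin([abs(E2(a)[1]-v.max()-.5) for a in P])])
E
python3 look.py pics/w7.png
```

```text
[ 0.5472 -0.2069  0.1458] [ 2.027  -0.4013 -4.7521] tilt [ 0.0075 -0.0033 -1.    ] gw 0.014252509039732185 R 0.095838387339164 theta 1.1053777521997448
t 267 (np.int64(303), np.int64(313), np.int64(153), np.int64(180), np.float64(307.89138576779027), np.float64(166.33333333333334))
s 85 (np.int64(290), np.int64(301), np.int64(172), np.int64(198), np.float64(295.5764705882353), np.float64(188.32941176470587))
phi from top: mid-extent 0.4 extent 153 180 front-edge phi 0.7000000000000003
```

View pics/w7.png

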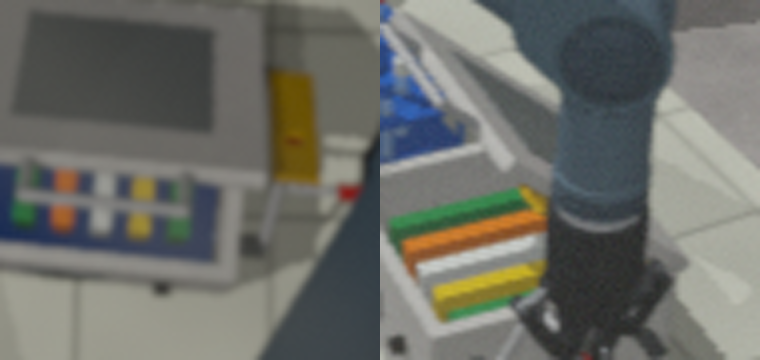

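Lid has stopped: the top picture is unchanged over 0.9 s and the lid reads about 0.70 rad, so it rests on the pin. The hole shows in the left half at (293,141), with the red pin just under it. Now I'll feel forward slowly.

Call:
move_arm --targets '[[[-0.8,0.1,0.3],[0,0,0]],[[-0.8,0.1,0.3],[0,0,0]],[[-0.8,0.1,0.3],[0,0,0]],[[-0.8,0.1,0.3],[0,0,0]],[[-0.8,0.1,0.3],[0,0,0]],[[0,0,0],[0,0,0]]]'

```text
time_s: 19.0
position: [0.5466, -0.2069, 0.1462]
orientation: [0.999, -0.038, 0.008, 0.004]
ft_force: [2.8, -1.2, -6.1]
grip_width: 0.0139
```

```bash
python3 look.py
```

```text
[ 0.5466 -0.2069  0.1462] [ 2.7942 -1.1589 -6.0573] tilt [ 0.0158 -0.0083 -0.9998] gw 0.013867641250189643 R 0.09584845527925247 theta 1.1131518235740532
t 270 (np.int64(303), np.int64(313), np.int64(153), np.int64(180), np.float64(307.9), np.float64(166.45185185185184))
s 82 (np.int64(290), np.int64(300), np.int64(172), np.int64(198), np.float64(295.3780487804878), np.float64(188.3780487804878))
phi from top: mid-extent 0.4 extent 153 180 front-edge phi 0.7000000000000003
```

Call:
move_arm --targets '[[[-1.8,0.1,0.7],[0,0,0]],[[-1.8,0.1,0.7],[0,0,0]],[[-1.8,0.1,0.7],[0,0,0]],[[-1.8,0.1,0.7],[0,0,0]]]'

```text
time_s: 19.43
position: [0.5406, -0.2064, 0.1496]
orientation: [0.999, -0.038, 0.009, 0.004]
ft_force: [3.3, -1.4, -9.2]
grip_width: 0.0137
```

```bash
python3 look.py
```

```text
[ 0.5406 -0.2064  0.1496] [ 3.3244 -1.4378 -9.2255] tilt [ 0.0185 -0.0091 -0.9998] gw 0.013664637937579382 R 0.09654130273742509 theta 1.185268018916923
t 278 (np.int64(302), np.int64(313), np.int64(153), np.int64(181), np.float64(307.8453237410072), np.float64(167.06474820143885))
s 59 (np.int64(290), np.int64(298), np.int64(173), np.int64(197), np.float64(294.23728813559325), np.float64(188.32203389830508))
phi from top: mid-extent 0.4 extent 153 181 front-edge phi 0.6800000000000003
```

Call:
move_arm --targets '[[[0,0,0],[0,0,0]],[[0,0,0],[0,0,0]],[[0,0,0],[0,0,0]],[[0,0,0],[0,0,0]],[[0,0,0],[0,0,0]],[[0,0,0],[0,0,0]],[[0,0,0],[0,0,0]],[[0,0,0],[0,0,0]]]'

```text
time_s: 20.2
position: [0.5399, -0.2063, 0.1499]
orientation: [0.999, -0.038, 0.009, 0.004]
ft_force: [2.9, -1.3, -5.5]
grip_width: 0.0138
```

```bash
python3 look.py
```

```text
[ 0.5399 -0.2063  0.1499] [ 2.9481 -1.28   -5.5266] tilt [ 0.0177 -0.0079 -0.9998] gw 0.013762572158669198 R 0.09653388722184164 theta 1.1935857619600312
t 276 (np.int64(302), np.int64(313), np.int64(153), np.int64(181), np.float64(307.6847826086956), np.float64(167.45289855072463))
s 67 (np.int64(290), np.int64(298), np.int64(174), np.int64(197), np.float64(294.2686567164179), np.float64(187.25373134328356))
phi from top: mid-extent 0.4 extent 153 181 front-edge phi 0.6800000000000003
```

Call:
move_arm --targets '[[[-1.3,0.1,0.5],[0,0,0]],[[-1.3,0.1,0.5],[0,0,0]],[[0,0,0],[0,0,0]],[[0,0,0],[0,0,0]],[[0,0,0],[0,0,0]],[[0,0,0],[0,0,0]],[[0,0,0],[0,0,0]],[[0,0,0],[0,0,0]]]'

```text
time_s: 20.97
position: [0.5369, -0.2061, 0.1516]
orientation: [0.999, -0.038, 0.009, 0.004]
ft_force: [2.6, -0.0, -3.7]
grip_width: 0.0137
```

```bash
python3 look.py
```

```text
[ 0.5369 -0.2061  0.1516] [ 2.6419 -0.0146 -3.7406] tilt [ 0.0169 -0.0077 -0.9998] gw 0.013655764277573116 R 0.0970717880350568 theta 1.2285945640534026
t 282 (np.int64(302), np.int64(312), np.int64(154), np.int64(184), np.float64(307.34397163120565), np.float64(169.1241134751773))
s 65 (np.int64(290), np.int64(297), np.int64(176), np.int64(197), np.float64(293.5076923076923), np.float64(186.86153846153846))
phi from top: mid-extent 0.4 extent 154 184 front-edge phi 0.6200000000000002
```

Lid is dropping (0.68 → 0.62 rad while the rod barely moved), so the pin is entering the hole. I'll hold still while it settles.

Call:
move_arm --targets '[[[0,0,0],[0,0,0]],[[0,0,0],[0,0,0]],[[0,0,0],[0,0,0]],[[0,0,0],[0,0,0]],[[0,0,0],[0,0,0]],[[0,0,0],[0,0,0]],[[0,0,0],[0,0,0]],[[0,0,0],[0,0,0]],[[0,0,0],[0,0,0]],[[0,0,0],[0,0,0]],[[0,0,0],[0,0,0]],[[0,0,0],[0,0,0]],[[0,0,0],[0,0,0]],[[0,0,0],[0,0,0]],[[0,0,0],[0,0,0]]]'

```text
time_s: 22.32
position: [0.5368, -0.2061, 0.1516]
orientation: [0.999, -0.038, 0.008, 0.003]
ft_force: [2.4, -0.2, -3.4]
grip_width: 0.014
```

```bash
python3 look.py pics/w8.png
```

```text
[ 0.5368 -0.2061  0.1516] [ 2.3531 -0.2426 -3.3783] tilt [ 0.0165 -0.0074 -0.9998] gw 0.014022052030065579 R 0.0970743468629616 theta 1.2305294723666498
t 286 (np.int64(302), np.int64(312), np.int64(154), np.int64(184), np.float64(307.3041958041958), np.float64(169.25524475524475))
s 61 (np.int64(290), np.int64(297), np.int64(176), np.int64(197), np.float64(293.37704918032784), np.float64(187.0))
phi from top: mid-extent 0.4 extent 154 184 front-edge phi 0.6200000000000002
```

View pics/w8.png

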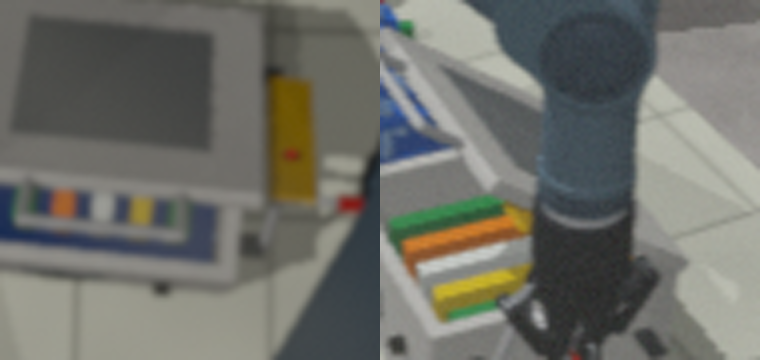

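Red pin shows in the hole at (291,155). The lid has held still at about 0.62 rad for 1.3 s, which matches the predicted 0.61 seated. Releasing and backing straight up.

Call:
move_arm --targets '[[[0,0,0],[0,0,0]],[[0,0,0],[0,0,0]],[[0,0,0],[0,0,0]],[[0,0,0],[0,0,0]],[[0,0,8],[0,0,0]],[[0,-1,15],[0,0,0]],[[0,-2,20],[0,0,0]],[[0,-2,20],[0,0,0]],[[0,-2,20],[0,0,0]],[[0,-2,25],[0,0,0]],[[0,0,25],[0,0,0]],[[-15,0,30],[0,0,0]],[[-20,0,30],[0,0,0]],[[-25,0,20],[0,0,0]],[[-25,0,5],[0,0,0]],[[-15,0,0],[0,0,0]],[[0,0,0],[0,0,0]],[[0,0,0],[0,0,0]]]' --jaw 0.2

```text
time_s: 23.92
position: [0.4252, -0.2207, 0.389]
orientation: [0.999, -0.042, 0.006, 0.002]
ft_force: [0.5, 0.2, -1.0]
grip_width: 0.0511
```

```bash
python3 look.py; python3 - <<'E'
from h import *
s=robot.camera("side"); t=robot.camera("top")
cv2.imwrite("pics/f9.png",np.hstack([cv2.resize(t["pixels"][125:230,235:340,::-1],(400,400),interpolation=cv2.INTER_CUBIC),cv2.resize(s["pixels"][130:235,255:360,::-1],(400,400),interpolation=cv2.INTER_CUBIC)]))
E
```

```text
[ 0.4252 -0.2207  0.389 ] [ 0.5288  0.1763 -1.042 ] tilt [ 0.0126 -0.0041 -0.9999] gw 0.051073448240063095 R 0.3381441199872617 theta 1.8041059103756982
t 283 (np.int64(302), np.int64(312), np.int64(154), np.int64(185), np.float64(307.31802120141344), np.float64(169.64664310954063))
s 254 (np.int64(290), np.int64(324), np.int64(177), np.int64(198), np.float64(304.65354330708664), np.float64(188.18110236220474))
phi from top: mid-extent 0.4 extent 154 185 front-edge phi 0.6000000000000002
```

View pics/f9.png

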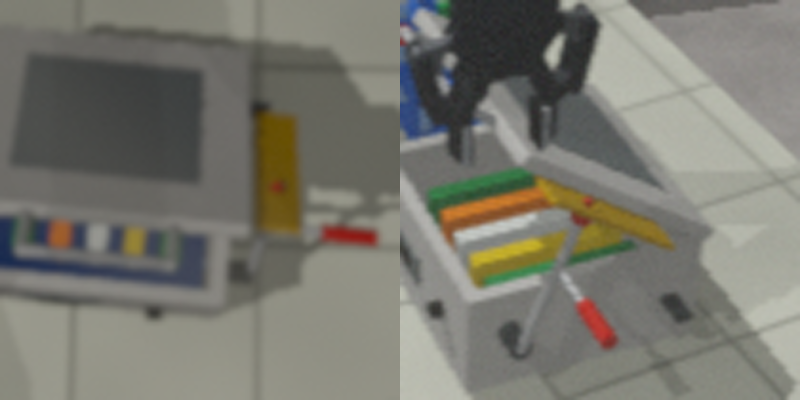

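The pin pokes up through the plate at (588,203) in the right half, with the ball seated right under it and the gripper clear. I'll check that nothing drifts.

Call:
move_arm --targets '[[[0,0,0],[0,0,0]],[[0,0,0],[0,0,0]],[[0,0,0],[0,0,0]],[[0,0,0],[0,0,0]],[[0,0,0],[0,0,0]],[[0,0,0],[0,0,0]],[[0,0,0],[0,0,0]],[[0,0,0],[0,0,0]],[[0,0,0],[0,0,0]],[[0,0,0],[0,0,0]],[[0,0,0],[0,0,0]],[[0,0,0],[0,0,0]],[[0,0,0],[0,0,0]],[[0,0,0],[0,0,0]],[[0,0,0],[0,0,0]]]'

```text
time_s: 25.37
position: [0.4277, -0.2184, 0.3852]
orientation: [0.999, -0.04, 0.001, 0.005]
ft_force: [-0.3, 0.4, -0.4]
grip_width: 0.051
```

```bash
python3 look.py; python3 - <<'E'
from mdl import *
s=robot.camera("side"); cv2.imwrite("pics/f10.png",cv2.resize(s["pixels"][165:225,275:345,::-1],None,fx=9,fy=9,interpolation=cv2.INTER_CUBIC))
C=lambda p:(proj(s,p)-[275,165]+.42)*9
for th in (1.2,1.25,1.3): print(th,"tip",C(rodp(.164,th)),"ball",C(rodp(.146,th)),"sleeve",C(rodp(.09,th,-.2215)))
E
```

```text
[ 0.4277 -0.2184  0.3852] [-0.2563  0.4287 -0.433 ] tilt [ 0.0008 -0.0109 -0.9999] gw 0.05098167465616957 R 0.3338505073221021 theta 1.7999260031001336
t 281 (np.int64(302), np.int64(312), np.int64(154), np.int64(185), np.float64(307.355871886121), np.float64(169.71530249110322))
s 257 (np.int64(290), np.int64(325), np.int64(177), np.int64(198), np.float64(304.863813229572), np.float64(188.15953307392996))
phi from top: mid-extent 0.4 extent 154 185 front-edge phi 0.6000000000000002
1.2 tip [280.197  145.9492] ball [260.5368 187.1742] sleeve [292.3425 442.3236]
1.25 tip [260.9819 144.6996] ball [243.4902 186.1658] sleeve [281.7015 442.0683]
1.3 tip [241.2652 144.396 ] ball [226.0121 185.9901] sleeve [270.8055 442.3168]
```

View pics/f10.png

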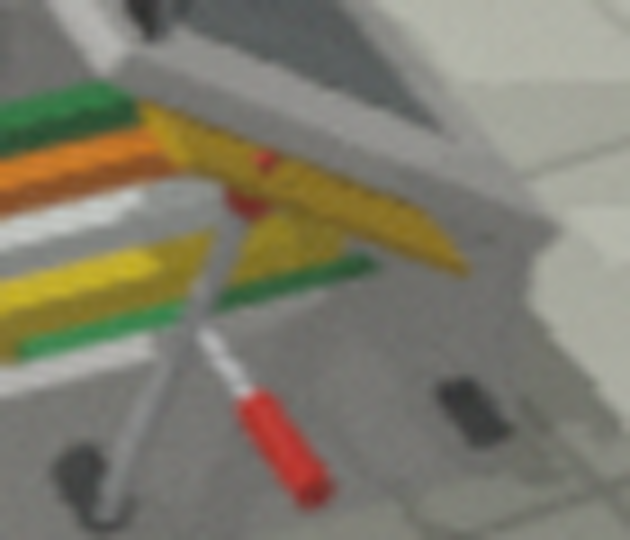

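Nothing has drifted, and the pin end at (264,158) stands above the plate with the ball under it. From the rod at about 1.24 rad and the lid at about 0.60 rad, the tip is roughly 13 mm past the underside and 70 mm in front of plate_rear. Handing in.

```bash
python3 -c "
from plant import robot
print(robot.get_obs()['time_s']); print(robot.hand_in())"
```

```text
25.5167
the job is handed in; nothing more can be done
None
```

The chest is open and resting on the prop rod, and I handed the job in at 25.5 s of the 72 s allowed. No verdict came back.

- **What I did:** I lifted the lid by its handle to the stop, where it read about 1.21 rad and did not move when pushed further. I then swung the rod up to about 1.1 rad, let the lid sink onto the pin, and slid the pin gently forward. The lid then dropped from about 0.68 to 0.62 rad, which showed the pin entering the hole. I released everything and backed off.
- **Last checks:** The final side picture shows the pin end above the yellow plate, with the ball seated under it. I put the tip about 13 mm past the plate's underside and 70 mm in front of plate_rear, with the rod at about 1.24 rad and the lid at about 0.60 rad. The lid did not move between looks 1.5 s apart. The gripper was well clear of the chest, and the tool force was about zero.
- **Less certain:**
  - The lid and rod angles come from the camera and a geometric model. One of the two lid-angle estimates in my script gave a meaningless constant 0.4 rad, so I used only the front-edge one.
  - The lid read about 0.02 rad lower once I let go (0.62 to 0.60 rad), as the rod settled.
  - I could not measure the contact force between rod and lid directly. Forces at the tool stayed under 10 N while guiding the rod.
  - I did not measure the bystanders again. I moved clear of them throughout and saw no contact.

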